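Clip the dowel into the drilling fixture and hold the drill guide over it

TASK

Set the dowel up for cross-drilling: take it from its rest and press it down past the sprung jaw of the fixture until it lies fully home in both forks, about centred end to end, with the jaw snapped shut over it, and let go of it. Then lift the grooved drill guide over the top of the fence, without knocking the fence or shifting any of the other things on the bench, and hold it level and upright about a centimetre above the dowel, midway between the forks, its groove in line with the dowel and touching nothing but the gripper. Finish there, still holding the guide in the air: do not lower it or let go.

Things in the scene. Friction and masses are not known exactly. Their poses are not given: they have to be found in the camera images.
- dowel: The plain round wooden dowel, 16 mm in diameter and 170 mm long, about 30 g, lying level in the two notches of its rest. Origin at its middle; x runs along the dowel (both ends alike). It can be gripped from above at its middle, across it.
- rest: Low fixed wooden dowel rest, base 110 x 50 x 12 mm, origin under its centre. Two notched posts at x = -40 and +40 mm (14 mm long, 34 mm wide, 64 mm tall) carry the dowel along the rest's x, its axis 62 mm above the table; the 66 mm between the posts is open down to the 12 mm base.
- fixture: Fixed wooden drilling fixture, base 200 (x) x 110 (y) x 18 mm, origin under its centre. Two fork posts at x = -55 and +55 mm (16 mm long, 44 mm wide), each with a slot along x, 19 mm wide, floor at z = 80 mm. The -y prongs rise to 112 mm plus a lead-in lip sloping out to 125 mm; the +y prongs end at 96 mm. The 94 mm between the posts is open above z = 34 mm.
- seat (a point): The point midway between the two forks, on the axis of a fully seated dowel: in the fixture at x = 0, y = 0, z = 88 mm. Axes as the fixture's: x along the seated dowel (either end may point to +x), z up. The dowel is pushed straight down into the forks here.
- jaw (a joint): Sprung aluminium jaw of the fixture: 0 rad = shut by its spring, up to 0.5 as it swings open to the fixture's +y. A nose just outside each fork (x = -70, +70 mm) covers the slot from +y; its top slopes about 60 deg down to the tip, so a dowel pushed straight down (under 10 N in all) opens it some 0.1 rad and it snaps back over the seated dowel. Highest point 128 mm above the table.
- jaw_nose (a point): On the jaw, midway between its two noses, at the height of the nose tips (101 mm above the table when shut); it swings with the jaw.
- guide: The drill guide: light wooden saddle block 50 (x) x 44 (y) x 56 mm with a groove along x in its underside (20 mm wide, 14 mm deep, open at both ends) and a steel bushing on top, 20 mm across, 8 mm high; about 140 g, standing upright. Origin at the centre of its underside, level with its feet. Either end may face either way. Grip it across its flat sides, 44 mm apart.
- fence: Fixed board on edge, 420 mm long (x), 19 mm thick (y), 105 mm high, on two low feet (55 mm wide), standing between the guide and the fixture. Origin under its centre. Not to be struck.
- block: Bystander: plain wooden block 50 x 44 x 56 mm of the same wood as the guide, but with no groove and no bushing. Origin at the centre of its underside. It and the guide may stand in either of two places. To be left alone.
- glue: Bystander: white glue bottle, 60 mm in diameter, 170 mm tall. Origin under its centre. To be left alone.
- tin: Bystander: flat steel wax tin, 80 mm in diameter, 40 mm tall. Origin under its centre. To be left alone.
- tape: Bystander: tape measure, 70 x 35 x 60 mm. Origin under its centre. To be left alone.
- screwdriver: Bystander: screwdriver lying on the table. To be left alone.
- mallet: Bystander: hammer lying on the table. To be left alone.
- offcut: Bystander: dark offcut board 160 x 60 x 20 mm, lying flat. Origin under its centre. To be left alone.
Mind the look-alikes: they are no part of the job. Leave any orange or red look-alike of the guide alone.

How it is judged (in metres and radians):
On the way, in this order (a step that is already met when the one before it is completed fails the run):
1. the dowel lies home in both forks, centred, the jaw shut over it and the fingers off it (x of dowel in the frame of seat between -0.018 and 0.018 m and y of dowel in the frame of seat between -0.004 and 0.004 m and z of dowel in the frame of seat between -0.004 and 0.004 m and angle between the x axis of dowel and the x axis of seat, either way round below 0.06 rad and value of joint jaw below 0.05 rad and contact force between the fingers and dowel below 0.1 N), for 0.2 s.
2. the guide passes over the top of the fence, held by the fingers (y of guide in the frame of fence between -0.04 and 0.04 m and x of guide in the frame of fence between -0.23 and 0.23 m and height (world z) of guide above 0.105 m and contact force between guide and the fingers above 1 N), for 0.02 s.
At the end, for the whole second after the job is handed in: Dowel home in the forks (18 mm along, 4 mm across and in height, 0.06 rad), jaw under 0.05 rad, fingers off it; guide held still, underside 2 to 21 mm above the dowel, within 12 mm along, 7 mm across and 0.12 rad of line and upright, touching neither dowel nor fixture (all of step 1 and x of guide in the frame of seat between -0.012 and 0.012 m and y of guide in the frame of seat between -0.007 and 0.007 m and z of guide in the frame of seat between 0.01 and 0.029 m and angle between the x axis of guide and the x axis of seat, either way round below 0.12 rad and angle between guide's own z axis and vertical below 0.12 rad and contact force between guide and the fingers above 1 N and contact force between guide and dowel below 0.05 N and contact force between guide and fixture below 0.05 N and linear speed of guide below 0.02 m/s); the arm keeps its last pose, push and grip.
It fails at once if a bystander is shifted by more than 25 mm (distance of any of block, glue, tin, tape, screwdriver, mallet, offcut from where it was at the start of the episode above 0.025 m).
It fails at once if the fence is struck (more than 3 N) (contact force between fence and anything else above 3 N).
It also fails if it takes over 58 s, if anything falls off the work surface, if the arm or the gripper's body presses on something with over 40 N, if the wrist force passes 120 N, or if a joint passes its speed limit or range.

ROBOT

A 6-joint arm with a two-finger parallel gripper is mounted at the origin on the work surface. World frame = base frame: x ahead of the robot, y to its left, z up, the work surface at z = 0. Lengths are in mm, angles in rad, forces in N, time in s.
With the tool pointing down it reaches from about 300 to 775 mm from the base axis. Payload 14.6 kg.
Tool frame: the origin (TCP) lies midway between the tips of the shut fingers; the grasp point (between the pads) lies 19 mm behind it; z points along the fingers, y is the line along which they close (so a half turn about z gives the same grasp; the last joint's range is limited). The gripper opens to 94 mm and grips with 3 to 60 N. Pads are 16 mm wide; open, the fingers measure 119 mm over their backs; the gripper's body (75 mm by 177 mm) begins 78 mm behind the grasp point.
Start: joints at [-1.285, 0.3, 1.521, -0, 1.321, -0.067], TCP at [190.032, -516.117, 205.446] pointing down, gripper open.
Joint ranges: [-3.03, 3.03], [-0.79, 2.21], [0.23, 2.52], [-1.04, 4.18], [0, 3.07], [-2.55, 2.55]. Speed limits (rad/s): [2.22, 2.22, 2.57, 3.14, 3.14, 3.14].

INTERFACE

Orientations are given as [roll, pitch, yaw] about the fixed x, y, z axes, in that order (R = Rz(yaw) Ry(pitch) Rx(roll)).
In Python, from cell import * gives the robot as it stands. The module is installed in compiled form; this text tells all that it offers.
- The arm moves only by the tool servo_tool, never from a script. Its argument "motion" is a list of rows, each an object of numbers: "wx", "wy", "wz": the turn, a rotation vector about the tool's x, y, z in units of 2 rad (1.0 is 2 rad); "dx", "dy", "dz": the shift along the tool's x, y, z in units of 10 cm (1.0 is 10 cm); "fingers": the closure, from -1 (fully open) to 1 (shut). In form: [{"wx": .., "wy": .., "wz": .., "dx": .., "dy": .., "dz": .., "fingers": ..}, ...]. A call has 1 to 10 rows; each row is the pose to reach, as a shift and turn from the pose commanded when the call began, along the tool's axes at that moment; what a row does not reach only later rows make up. A row lasts 1/10 s, in which the tool goes at most 50 mm and 8.59 degrees, less where a joint would pass 70% of its speed; a pose out of reach is approached as far as the arm can. A call with a number of a shift or a turn outside -1 to 1 is refused whole. A call with a gripper value outside its range is refused whole. The fingers move at their own pace and stop on an object; "newtons" is the grip in N (left out, the last holds). Time passes only in rows, so rows that repeat a pose let the fingers close. It gives the time, the measured TCP pose, the force, the opening and the grip force at its end, in the units of the state.
- read_state(): the state, without advancing time (a new reading comes with each control period).
- camera(name): name is "scene" or "top" or "wrist"; returns a dict with "image" (480x640x3 uint8, red, green, blue), "fx", "fy", "cx", "cy" (pixels), "R" (3x3) and "t" (3): a world point X has camera coordinates R X + t. Camera axes: x right, y down, z forward; pixel columns grow to the right and rows downward; lengths in mm; the calibration is good to about 2 mm. A picture is of the moment at which its call begins. There is no depth.
- sign_off(): hands the job in; it is judged then, once.
Trained networks look in a picture, given as the dict that the camera call returned (one of the last four; its "shot" number tells which), for a name from the list of things; names that differ only in an ending like _2 or _b are one class to them, and where a whole thing is asked for, a point or a joint stands for the part that bears it (a point fixed in the world has none). Each returns a list of dicts, best first, with "conf" (0 to 1); they miss things now and then, are a little off and sometimes report something else, mostly with a low value. They report only what shows in the picture. A call takes as long as a camera call. They do not tell look-alikes from the thing itself.
- spot_in(query, picture): "location" ([column, row] in pixels, amid what is visible of it).
- trace(query, picture): "pixels" (480x640 bool, what is visible of it) and "location" ([column, row] in pixels, amid what is visible of it).
The state is a dict: "clock": time; "joints": joint angles; "qd": joint speeds; "effort": joint torques, N m; "eef_pos": TCP position; "eef_rot": TCP orientation; "wrist_force": force on the tool from outside, world axes, zero at the start; "moment": the same for the moment, N m; "finger_gap": finger opening in mm; "finger_force": force on a finger pad.
Only numpy, scipy, OpenCV 4.12 (cv2) and the standard library are available. Lean on these libraries where they do the work, as an engineer would, in place of code of your own. Each camera call takes 0.05 s, during which the arm holds its last target. There are 200 camera calls.

## Working session

There is one attempt and no reset: what is moved stays moved. The work goes in short steps, Python scripts to look and compute and a tool call to move; the robot and the scene stay as the last step left them, time stands still between calls to the robot, and variables do not carry over. Pictures are saved under pics/ and viewed, at most 13 in all, crops included, and the job is handed in when it is done.

Besides the shell and the picture viewer there is one more tool, called after "Call:" by a JSON object that holds its "op" and its "data", one argument or row to a line. servo_tool: Moves the arm, as the interface text tells. Its arguments: {"type":"object","properties":{"motion":{"type":"array","items":{"type":"object","properties":{"wx":{"type":"number"},"wy":{"type":"number"},"wz":{"type":"number"},"dx":{"type":"number"},"dy":{"type":"number"},"dz":{"type":"number"},"fingers":{"type":"number"}}}},"newtons":{"type":"number"}},"required":["motion"]}

```bash
mkdir -p pics
cat > h.py <<'E'
from cell import *
import numpy as np, cv2
def save(p,name): cv2.imwrite('pics/'+name,cv2.cvtColor(p['image'],cv2.COLOR_RGB2BGR))
def px2w(p,uv,z):
    d=np.array([(uv[0]-p['cx'])/p['fx'],(uv[1]-p['cy'])/p['fy'],1.0]);R=np.array(p['R']);t=np.array(p['t'])
    C=-R.T@t; D=R.T@d; return C+D*(z-C[2])/D[2]
def w2px(p,X):
    c=np.array(p['R'])@np.array(X,float)+np.array(p['t']); return np.array([p['fx']*c[0]/c[2]+p['cx'],p['fy']*c[1]/c[2]+p['cy']])
E
python3 - <<'E'
from h import *
print(read_state())
zs=dict(dowel=62,rest=30,fixture=50,jaw=110,guide=56,fence=105,block=56,glue=170,tin=40,tape=60,screwdriver=10,mallet=10,offcut=20)
P={}
for n in ['top','scene']:
    p=camera(n);save(p,n+'0.png');P[n]=p
    print(n,p['fx'],p['cx'],p['cy'],np.round(-np.array(p['R']).T@p['t']),np.round(p['R'],2).tolist())
    for q in zs:
        r=trace(q,p)
        for o in r[:3]:
            ys,xs=np.nonzero(o['pixels']);rc=cv2.minAreaRect(np.c_[xs,ys].astype(np.float32)) if len(xs) else None
            print(q,round(o['conf'],2),np.round(o['location']),len(xs),np.round(px2w(p,o['location'],zs[q])[:2]),[np.round(px2w(p,c,zs[q])[:2]).tolist() for c in cv2.boxPoints(rc)] if n=='top' else '')
cv2.imwrite('pics/both.png',np.hstack([cv2.resize(cv2.imread('pics/top0.png'),(400,300)),cv2.resize(cv2.imread('pics/scene0.png'),(400,300))]))
E
```

```text
{'clock': 0.0, 'joints': array([-1.28459532e+00,  3.00481237e-01,  1.52160135e+00,  9.56484065e-06,
        1.32069859e+00, -6.66118954e-02]), 'qd': array([ 0.00011548,  0.00072118, -0.00029632, -0.00089663, -0.0001461 ,
       -0.00014862]), 'effort': array([ 2.66431867e-03, -5.31801867e+01, -3.52738202e+01,  7.09397555e-02,
        2.43992714e-02, -8.99324527e-05]), 'eef_pos': array([ 189.96304908, -515.86399961,  204.87219726]), 'eef_rot': array([-3.14040738e+00, -8.83554303e-05,  3.52810481e-01]), 'wrist_force': array([ 0.38682143,  0.14332671, -0.87844396]), 'moment': array([-0.04924527,  0.04512383,  0.03189816]), 'finger_force': 0.0, 'finger_gap': 93.68787255488137}
top 556.9179194288419 317.5022878776002 245.3588021759583 [ 417.   17. 1382.] [[0.01, -1.0, 0.02], [-1.0, -0.01, -0.08], [0.08, -0.02, -1.0]]
dowel 0.89 [168. 285.] 519 [422. 345.] [[495.0, 374.0], [500.0, 355.0], [335.0, 308.0], [330.0, 327.0]]
dowel 0.36 [365. 236.] 2492 [ 542. -121.] [[326.0, -90.0], [757.0, -94.0], [757.0, -150.0], [325.0, -144.0]]
rest 0.97 [179. 287.] 501 [418. 325.] [[454.0, 377.0], [469.0, 
[... 1950 characters left out ...]
.7 [445. 305.] 570 [438. 350.] 
rest 0.53 [332. 279.] 2803 [555.  72.] 
fixture 0.94 [335. 277.] 2815 [559.  86.] 
jaw 0.51 [329. 270.] 330 [596.  97.] 
guide 0.89 [273. 196.] 402 [ 419. -288.] 
guide 0.83 [293. 205.] 296 [ 410. -209.] 
guide 0.79 [282. 177.] 356 [ 324. -343.] 
fence 0.61 [278. 241.] 3882 [599. -83.] 
block 0.66 [233. 231.] 489 [ 614. -257.] 
glue 0.68 [188. 255.] 1073 [ 828. -158.] 
tin 0.81 [361. 355.] 1069 [705. 289.] 
tape 0.73 [268. 225.] 184 [ 533. -193.] 
tape 0.33 [277. 241.] 3759 [ 565. -125.] 
screwdriver 0.73 [452. 369.] 564 [581. 458.] 
screwdriver 0.28 [361. 352.] 1085 [679. 271.] 
mallet 0.73 [306. 343.] 917 [746. 155.] 
offcut 0.9 [202. 215.] 728 [ 599. -424.]
```

Run:
```python
import cv2,numpy as np
t=cv2.imread('pics/top0.png');cv2.imwrite('pics/v1.png',cv2.resize(t[110:370,370:550],None,fx=2.3,fy=2.3,interpolation=2))
a=cv2.resize(t[190:370,370:550],(600,600),interpolation=2)
cv2.imwrite('pics/v2.png',cv2.resize(t,(800,600)))
cv2.imwrite('pics/v1.png',a)
```

```text
(no output)
```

View pics/v1.png

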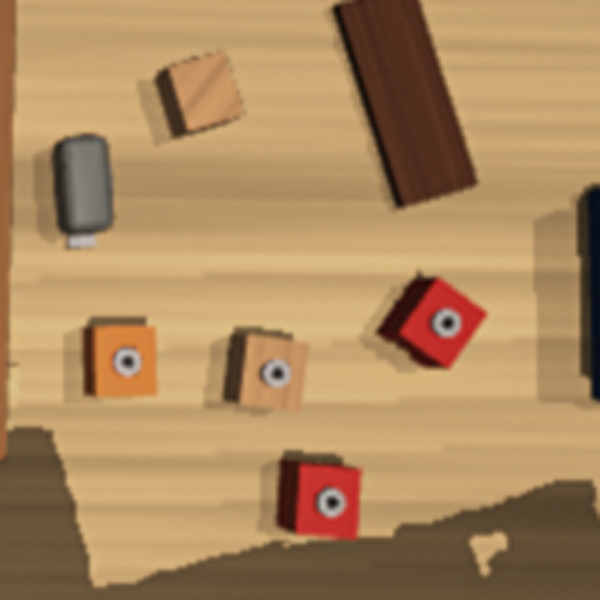

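View pics/v2.png

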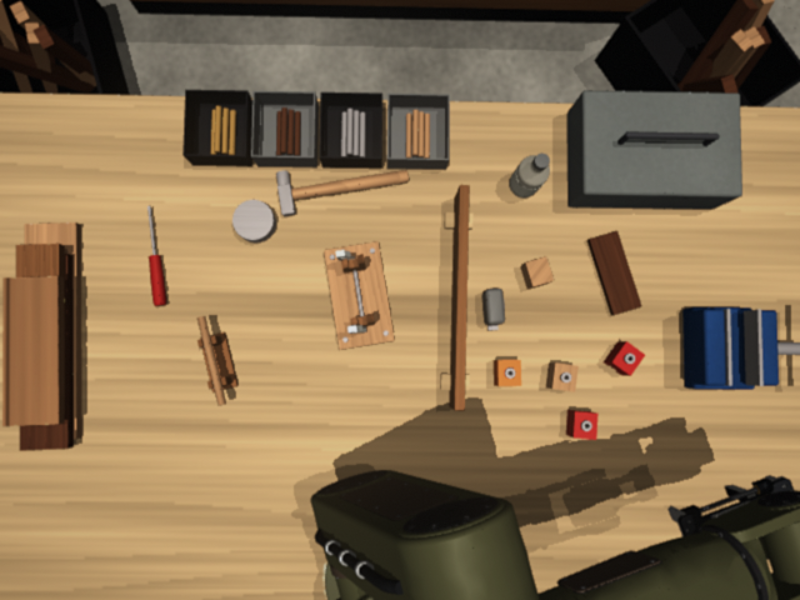

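The plain-wood block with a bushing at top-view pixel (452,302) fits the guide. The orange one at (408,300) and the red ones at (464,338) and (500,288) are look-alikes, and the block at (428,217) has no bushing. The fixture is at (291,235) and the dowel on its rest at (170,286).

I'll go above the guide for a wrist view.

Call:
{"op": "servo_tool", "data": {
  "motion": [
    {"dx": 0.41, "dy": -0.17, "dz": -0.2, "fingers": -1},
    {"dx": 0.83, "dy": -0.35, "dz": -0.33, "fingers": -1},
    {"dx": 0.83, "dy": -0.35, "dz": -0.33, "fingers": -1}
  ]
}}

```text
schema error: expected keys wx, wy, wz, dx, dy, dz, fingers
```

Call:
{"op": "servo_tool", "data": {
  "motion": [
    {"dx": 0.41, "dy": -0.17, "dz": -0.2, "fingers": -1},
    {"dx": 0.83, "dy": -0.35, "dz": -0.33, "fingers": -1},
    {"dx": 0.83, "dy": -0.35, "dz": -0.33, "fingers": -1}
  ]
}}

```text
schema error: expected keys wx, wy, wz, dx, dy, dz, fingers
```

Call:
{"op": "servo_tool", "data": {
  "motion": [
    {"dx": 0.41, "dy": -0.17, "dz": -0.2, "fingers": -1},
    {"dx": 0.83, "dy": -0.35, "dz": -0.33, "fingers": -1},
    {"dx": 0.83, "dy": -0.35, "dz": -0.33, "fingers": -1},
    {"dx": 0.83, "dy": -0.35, "dz": -0.33, "fingers": -1},
    {"dx": 0.83, "dy": -0.35, "dz": -0.33, "fingers": -1}
  ]
}}

```text
schema error: expected keys wx, wy, wz, dx, dy, dz, fingers
```

Run:
```python
from h import *
s=read_state();print(s['clock'],s['eef_pos'],s['eef_rot'])
p=camera('wrist');save(p,'w1.png')
print(p['fx'],p['cx'],p['cy'],np.round(-np.array(p['R']).T@p['t']),np.round(p['R'],2).tolist())
for q in ['guide','block','fence']:
    for o in trace(q,p)[:4]:
        ys,xs=np.nonzero(o['pixels']);print(q,round(o['conf'],2),np.round(o['location']),len(xs),np.round(px2w(p,o['location'],56)))
```

```text
1.4 [ 190.03861174 -516.09971409  205.44934292] [-3.14159013e+00 -1.02364043e-05  3.52791261e-01]
338.7247618286118 320.1790212421675 239.61532149797142 [ 255. -493.  385.] [[0.35, -0.94, 0.0], [-0.91, -0.34, 0.23], [-0.22, -0.08, -0.97]]
guide 0.61 [216.  62.] 4182 [ 300. -378.   56.]
guide 0.39 [336.   0.] 98 [ 382. -460.   56.]
```

View pics/w1.png

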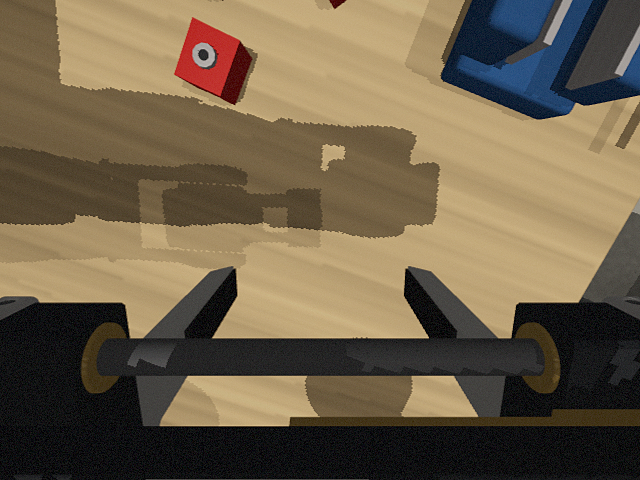

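The wrist view shows a red look-alike at (205,55) and the fingers at the bottom. The call needs all seven keys in each row.

Call:
{"op": "servo_tool", "data": {
  "motion": [
    {"wx": 0, "wy": 0, "wz": 0, "dx": 0.45, "dy": -0.25, "dz": -0.25, "fingers": -1},
    {"wx": 0, "wy": 0, "wz": 0, "dx": 0.95, "dy": -0.53, "dz": -0.5, "fingers": -1},
    {"wx": 0, "wy": 0, "wz": 0, "dx": 0.95, "dy": -0.53, "dz": -0.5, "fingers": -1}
  ]
}}

```text
clock: 1.9
eef_pos: [262.7, -431.8, 257.5]
eef_rot: [3.139, -0.001, 0.354]
wrist_force: [-0.3, -0.2, -0.5]
finger_gap: 93.8
finger_force: 0.0
```

Call:
{"op": "servo_tool", "data": {
  "motion": [
    {"wx": 0, "wy": 0, "wz": 0, "dx": 0.45, "dy": -0.25, "dz": -0.25, "fingers": -1},
    {"wx": 0, "wy": 0, "wz": 0, "dx": 0.95, "dy": -0.53, "dz": -0.5, "fingers": -1},
    {"wx": 0, "wy": 0, "wz": 0, "dx": 0.95, "dy": -0.53, "dz": -0.5, "fingers": -1},
    {"wx": 0, "wy": 0, "wz": 0, "dx": 0.95, "dy": -0.53, "dz": -0.5, "fingers": -1},
    {"wx": 0, "wy": 0, "wz": 0, "dx": 0.95, "dy": -0.53, "dz": -0.5, "fingers": -1}
  ]
}}

```text
clock: 2.4
eef_pos: [331.5, -351.1, 305.1]
eef_rot: [-3.142, 0.0, 0.353]
wrist_force: [-0.4, 0.1, -0.3]
finger_gap: 93.8
finger_force: 0.0
```

Run:
```python
from h import *
s=read_state();print(s['clock'],s['eef_pos'],s['eef_rot'])
p=camera('wrist');save(p,'w2.png');np.savez('w2',**{k:p[k] for k in ['R','t','fx','fy','cx','cy']})
for q in ['guide','block','fence']:
    for o in trace(q,p)[:5]:
        ys,xs=np.nonzero(o['pixels']);print(q,round(o['conf'],2),np.round(o['location']),len(xs),np.round(px2w(p,o['location'],56)),p['image'][o['pixels']].mean(0).round())
        if q!='fence':
            c=cv2.approxPolyDP(cv2.convexHull(np.c_[xs,ys].astype(np.int32)),5,True)[:,0];print([(x.tolist(),np.round(px2w(p,x,56)[:2]).tolist(),np.round(px2w(p,x,0)[:2]).tolist()) for x in c])
```

```text
2.4 [ 331.53439194 -351.14811655  305.12559194] [-3.14150008e+00  2.37501086e-04  3.53499247e-01]
guide 0.84 [244. 125.] 1929 [ 400. -228.   56.] [179. 128.  61.]
[([269, 116], [421.0, -253.0], [424.0, -244.0]), ([259, 151], [378.0, -255.0], [376.0, -245.0]), ([219, 138], [376.0, -204.0], [373.0, -188.0]), ([229, 99], [423.0, -203.0], [426.0, -187.0])]
guide 0.66 [322. 160.] 1480 [ 394. -331.   56.] [127. 101.  73.]
[([344, 152], [413.0, -353.0], [415.0, -356.0]), ([328, 186], [368.0, -349.0], [364.0, -352.0]), ([298, 171], [372.0, -307.0], [369.0, -305.0]), ([315, 135], [419.0, -313.0], [422.0, -311.0])]
guide 0.63 [327. 237.] 1495 [ 305. -370.   56.] [136.  45.  41.]
[([344, 222], [332.0, -384.0], [323.0, -392.0]), ([347, 231], [322.0, -392.0], [312.0, -401.0]), ([332, 261], [277.0, -388.0], [262.0, -396.0]), ([303, 249], [279.0, -347.0], [264.0, -349.0]), ([318, 211], [333.0, -348.0], [325.0, -351.0])]
guide 0.58 [418. 166.] 1850 [ 429. -445.   56.] [130.  38.  35.]
[([449, 172], [436.0, -484.0], [441.0, -504.0]), ([414, 193], [397.0, -454.0], [397.0, -470.0]), ([390, 163], [420.0, -411.0], [424.0, -422.0]), ([421, 143], [455.0, -437.0], [463.0, -451.0]), ([433, 143], [460.0, -451.0], [469.0, -467.0])]
block 0.68 [342.   4.] 519 [ 561. -293.   56.] [77. 58. 38.]
[([360, 0], [572.0, -310.0], [595.0, -308.0]), ([357, 14], [558.0, -312.0], [579.0, -310.0]), ([323, 10], [548.0, -275.0], [568.0, -268.0]), ([323, 0], [558.0, -272.0], [579.0, -264.0])]
fence 0.58 [163.  76.] 9972 [ 421. -124.   56.] [89. 63. 37.]
```

View pics/w2.png

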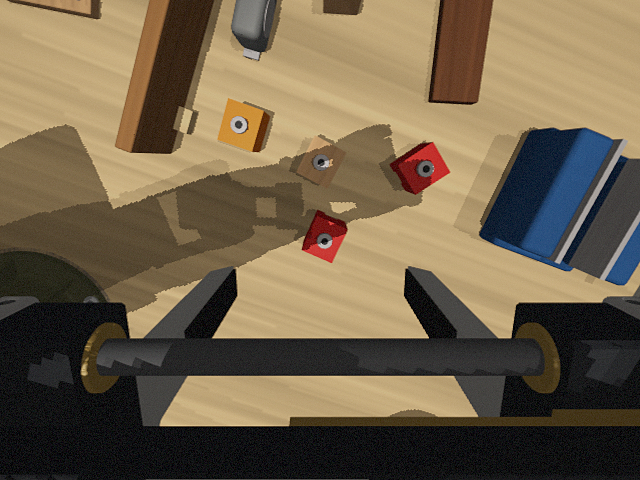

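The wrist view shows the wood guide with its bushing at (321,160), between the orange one (240,125) and the reds (420,167) and (325,237), which confirms it. Next is the fixture.

Call:
{"op": "servo_tool", "data": {
  "motion": [
    {"wx": 0, "wy": 0, "wz": 0, "dx": 0.3, "dy": -0.38, "dz": 0, "fingers": -1},
    {"wx": 0, "wy": 0, "wz": 0, "dx": 0.65, "dy": -0.78, "dz": 0, "fingers": -1},
    {"wx": 0, "wy": 0, "wz": 0, "dx": 0.65, "dy": -0.78, "dz": 0, "fingers": -1}
  ]
}}

```text
clock: 2.9
eef_pos: [366.6, -252.5, 305.5]
eef_rot: [-3.141, -0.001, 0.355]
wrist_force: [-0.3, 0.1, 0.1]
finger_gap: 94.2
finger_force: 0.0
```

Call:
{"op": "servo_tool", "data": {
  "motion": [
    {"wx": 0, "wy": 0, "wz": 0, "dx": 0.3, "dy": -0.38, "dz": 0, "fingers": -1},
    {"wx": 0, "wy": 0, "wz": 0, "dx": 0.65, "dy": -0.78, "dz": 0, "fingers": -1},
    {"wx": 0, "wy": 0, "wz": 0, "dx": 0.65, "dy": -0.78, "dz": 0, "fingers": -1}
  ]
}}

```text
clock: 3.2
eef_pos: [400.7, -156.8, 305.4]
eef_rot: [-3.141, -0.0, 0.356]
wrist_force: [-0.1, 0.1, 0.6]
finger_gap: 94.0
finger_force: 0.0
```

Call:
{"op": "servo_tool", "data": {
  "motion": [
    {"wx": 0, "wy": 0, "wz": 0, "dx": 0.3, "dy": -0.38, "dz": 0, "fingers": -1},
    {"wx": 0, "wy": 0, "wz": 0, "dx": 0.65, "dy": -0.78, "dz": 0, "fingers": -1},
    {"wx": 0, "wy": 0, "wz": 0, "dx": 0.65, "dy": -0.78, "dz": 0, "fingers": -1}
  ]
}}

```text
clock: 3.5
eef_pos: [434.8, -61.4, 305.1]
eef_rot: [-3.141, 0.0, 0.356]
wrist_force: [0.5, 0.1, -0.2]
finger_gap: 94.2
finger_force: 0.0
```

Call:
{"op": "servo_tool", "data": {
  "motion": [
    {"wx": 0, "wy": 0, "wz": 0, "dx": 0.3, "dy": -0.38, "dz": 0, "fingers": -1},
    {"wx": 0, "wy": 0, "wz": 0, "dx": 0.65, "dy": -0.78, "dz": 0, "fingers": -1},
    {"wx": 0, "wy": 0, "wz": 0, "dx": 0.65, "dy": -0.78, "dz": 0, "fingers": -1},
    {"wx": 0, "wy": 0, "wz": 0, "dx": 0.65, "dy": -0.78, "dz": 0, "fingers": -1},
    {"wx": 0, "wy": 0, "wz": 0, "dx": 0.65, "dy": -0.78, "dz": 0, "fingers": -1}
  ]
}}

```text
clock: 4.0
eef_pos: [467.8, 30.0, 305.2]
eef_rot: [3.141, 0.001, 0.351]
wrist_force: [0.5, -1.0, -0.5]
finger_gap: 94.0
finger_force: 0.0
```

Run:
```python
from h import *
import pickle
s=read_state();print(s['clock'],s['eef_pos'],s['eef_rot'])
t=camera('top');p=camera('wrist');save(p,'w3.png');save(t,'t3.png')
K=['R','t','fx','fy','cx','cy']
pickle.dump([{k:v[k] for k in K} for v in (t,p)],open('c3.pkl','wb'))
for n,v in (('w',p),('t',t)):
  for q in ['fixture','jaw','jaw_nose','seat','dowel','rest']:
    f=trace if q not in('jaw_nose','seat') else spot_in
    for o in f(q,v)[:2]:
        print(n,q,round(o['conf'],2),np.round(o['location'],1))
        if q=='fixture':
            ys,xs=np.nonzero(o['pixels']);c=cv2.boxPoints(cv2.minAreaRect(np.c_[xs,ys].astype(np.float32)));print([np.round(px2w(v,x,18)[:2]).tolist() for x in c])
im=cv2.imread('pics/w3.png')
```

```text
4.0 [467.81156461  30.00760299 305.23457334] [3.14145709e+00 5.60836139e-04 3.51299014e-01]
w fixture 0.82 [316.2 139.4]
[[439.0, 106.0], [640.0, 138.0], [662.0, 31.0], [462.0, -13.0]]
w jaw 0.82 [318.8 127.5]
w jaw 0.38 [569.1 200.8]
w jaw_nose 0.81 [313.7 130.4]
w seat 0.79 [313.1 139.2]
w dowel 0.84 [ 69.3 159.9]
w rest 0.74 [ 91.6 164.1]
w rest 0.29 [14.7 24.8]
t fixture 0.69 [283.5 210.9]
[[635.0, 138.0], [652.0, 30.0], [566.0, 17.0], [549.0, 125.0]]
t jaw 0.69 [273.7 203.6]
t jaw_nose 0.65 [276.1 207.3]
t seat 0.86 [285.4 213.3]
t seat 0.31 [367.8 242.6]
t dowel 0.62 [166.9 289.4]
t rest 0.91 [179. 287.]
t rest 0.25 [125.6 222. ]
```

View pics/w3.png

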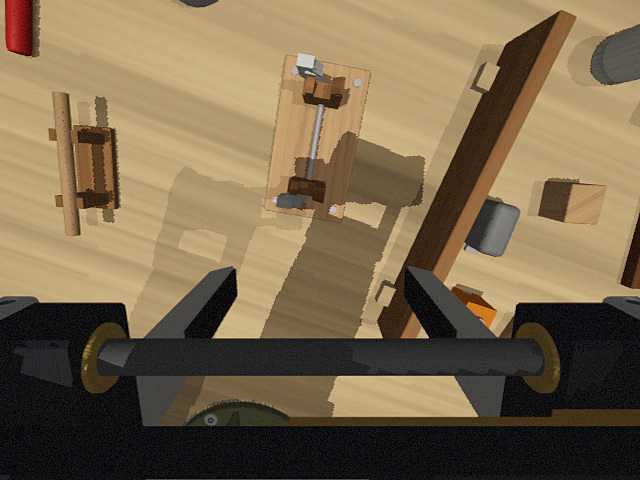

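The wrist view shows the fixture centred near (316,139), with base corners at (287,54), (371,70), (344,219) and (265,210). The dowel runs from (60,93) to (72,235) and the fence is on the right. I'll fit poses to the outlines in both views.

```bash
cat >> h.py <<'E'
from scipy.optimize import minimize
def boxpts(L,W,z0,z1): return np.array([[x,y,z] for x in(-L/2,L/2) for y in(-W/2,W/2) for z in(z0,z1)])
def fit(p,mask,pts,g):
    def f(v):
        c,s=np.cos(v[2]/100),np.sin(v[2]/100)
        P=np.c_[pts[:,0]*c-pts[:,1]*s+v[0],pts[:,0]*s+pts[:,1]*c+v[1],pts[:,2]]
        q=np.array([w2px(p,x) for x in P]).astype(np.float32)
        m=np.zeros((480*4,640*4),np.uint8);cv2.fillConvexPoly(m,np.round(cv2.convexHull(q)[:,0]*4*16+24).astype(np.int32),1,shift=4)
        m=cv2.resize(m.astype(np.float32),(640,480),interpolation=cv2.INTER_AREA)
        return 1-np.minimum(m,mask).sum()/np.maximum(m,mask).sum()
    g=np.array([g[0],g[1],g[2]*100.])
    r=minimize(f,g,method='Nelder-Mead',options=dict(initial_simplex=np.vstack([g]+[g+6*np.eye(3)[i] for i in range(3)]),xatol=.05,fatol=1e-4))
    return np.r_[r.x[:2],r.x[2]/100].round(3),round(r.fun,3)
E
python3 - <<'E'
from h import *
base=boxpts(200,110,0,18)
a=np.linspace(0,2*np.pi,9)[:8];dow=np.array([[x,8*np.cos(b),62+8*np.sin(b)] for x in(-85,85) for b in a])
for n in ('wrist','top'):
    p=camera(n)
    m=trace('fixture',p)[0]['pixels'].astype(np.float32);print(n,'fix',fit(p,m,base,(547,62,.165)))
    m=trace('dowel',p)[0]['pixels'].astype(np.float32);print(n,'dowel',fit(p,m,dow,(415,340,.277)))
    for q,z in (('seat',88),('jaw_nose',101)): print(q,px2w(p,spot_in(q,p)[0]['location'],z).round(1))
    if n=='wrist':
        print('corners',[px2w(p,c,18)[:2].round(1).tolist() for c in [(287,54),(371,70),(344,219),(265,210)]])
        print('dowel ends',[px2w(p,c,62)[:2].round(1).tolist() for c in [(60,93),(72,235)]])
E
```

```text
wrist fix (array([5.48474e+02, 6.63530e+01, 1.75000e-01]), np.float64(0.022))
wrist dowel (array([4.16370e+02, 3.39686e+02, 2.67000e-01]), np.float64(0.058))
seat [552.7  67.4  88. ]Traceback (most recent call last):
  File "<stdin>", line 8, in <module>
IndexError: list index out of range
```

Call:
{"op": "servo_tool", "data": {
  "motion": [
    {"wx": 0, "wy": 0, "wz": 0, "dx": 0.07, "dy": -0.38, "dz": 0, "fingers": -1},
    {"wx": 0, "wy": 0, "wz": 0, "dx": 0.15, "dy": -0.77, "dz": 0, "fingers": -1},
    {"wx": 0, "wy": 0, "wz": 0, "dx": 0.15, "dy": -0.77, "dz": 0, "fingers": -1}
  ]
}}

```text
clock: 5.25
eef_pos: [454.7, 112.1, 305.5]
eef_rot: [-3.141, -0.0, 0.356]
wrist_force: [-0.9, -0.7, -0.8]
finger_gap: 93.9
finger_force: 0.0
```

Call:
{"op": "servo_tool", "data": {
  "motion": [
    {"wx": 0, "wy": 0, "wz": 0, "dx": 0.07, "dy": -0.38, "dz": 0.1, "fingers": -1},
    {"wx": 0, "wy": 0, "wz": 0, "dx": 0.15, "dy": -0.77, "dz": 0.2, "fingers": -1},
    {"wx": 0, "wy": 0, "wz": 0, "dx": 0.15, "dy": -0.77, "dz": 0.2, "fingers": -1}
  ]
}}

```text
clock: 5.55
eef_pos: [441.9, 189.0, 284.1]
eef_rot: [-3.141, 0.002, 0.356]
wrist_force: [-0.3, -1.5, -0.6]
finger_gap: 94.0
finger_force: 0.0
```

Call:
{"op": "servo_tool", "data": {
  "motion": [
    {"wx": 0, "wy": 0, "wz": 0, "dx": 0.07, "dy": -0.38, "dz": 0.2, "fingers": -0.7},
    {"wx": 0, "wy": 0, "wz": 0, "dx": 0.15, "dy": -0.77, "dz": 0.5, "fingers": -0.5},
    {"wx": 0, "wy": 0, "wz": 0, "dx": 0.15, "dy": -0.77, "dz": 0.5, "fingers": -0.4}
  ]
}}

```text
clock: 5.85
eef_pos: [428.8, 265.5, 232.0]
eef_rot: [3.141, 0.005, 0.356]
wrist_force: [0.2, -0.5, -0.1]
finger_gap: 73.6
finger_force: 0.0
```

Call:
{"op": "servo_tool", "data": {
  "motion": [
    {"wx": 0, "wy": 0, "wz": 0.02, "dx": 0.07, "dy": -0.38, "dz": 0.2, "fingers": -0.3},
    {"wx": 0, "wy": 0, "wz": 0.043, "dx": 0.14, "dy": -0.77, "dz": 0.5, "fingers": -0.3},
    {"wx": 0, "wy": 0, "wz": 0.043, "dx": 0.14, "dy": -0.77, "dz": 0.6, "fingers": -0.3},
    {"wx": 0, "wy": 0, "wz": 0.043, "dx": 0.14, "dy": -0.77, "dz": 0.6, "fingers": -0.3},
    {"wx": 0, "wy": 0, "wz": 0.043, "dx": 0.14, "dy": -0.77, "dz": 0.6, "fingers": -0.3}
  ]
}}

```text
clock: 6.35
eef_pos: [417.8, 340.0, 176.6]
eef_rot: [-3.141, -0.001, 0.266]
wrist_force: [-0.6, -0.5, -0.0]
finger_gap: 61.3
finger_force: 0.0
```

Run:
```python
from h import *
s=read_state();print(s['clock'],s['eef_pos'],s['eef_rot'],s['finger_gap'])
a=np.linspace(0,2*np.pi,9)[:8];dow=np.array([[x,8*np.cos(b),62+8*np.sin(b)] for x in(-85,85) for b in a])
base=boxpts(200,110,0,18)
for n in ('wrist','top'):
    p=camera(n);save(p,n+'4.png')
    for q,g,d in (('dowel',(415,340,.267),dow),('fixture',(548,66,.175),base)):
        for o in trace(q,p)[:1]:
            if o['conf']>.4:
                m=o['pixels'];ys,xs=np.nonzero(m);rc=cv2.minAreaRect(np.c_[xs,ys].astype(np.float32));print(n,q,o['conf'],len(xs),fit(p,m.astype(np.float32),d,g), [px2w(p,c,62)[:2].round(1).tolist() for c in cv2.boxPoints(rc)] if q=='dowel' else '')
```

```text
6.35 [417.80026516 339.9909155  176.59029201] [-3.14141970e+00 -1.16348022e-03  2.66228255e-01] 61.267823793307734
wrist dowel 0.86 3224 (array([4.16369e+02, 3.39747e+02, 2.63000e-01]), np.float64(0.071)) [[496.5, 369.0], [500.4, 354.5], [333.4, 307.9], [328.9, 324.5]]
wrist fixture 0.8 16840 (array([5.48737e+02, 6.42910e+01, 1.78000e-01]), np.float64(0.01)) 
top dowel 0.83 274 (array([4.13928e+02, 3.41353e+02, 2.73000e-01]), np.float64(0.512)) [[494.7, 372.4], [499.2, 355.0], [334.3, 310.2], [329.9, 327.5]]
top fixture 0.82 3738 (array([5.46155e+02, 6.79750e+01, 1.76000e-01]), np.float64(0.027))
```

View pics/wrist4.png

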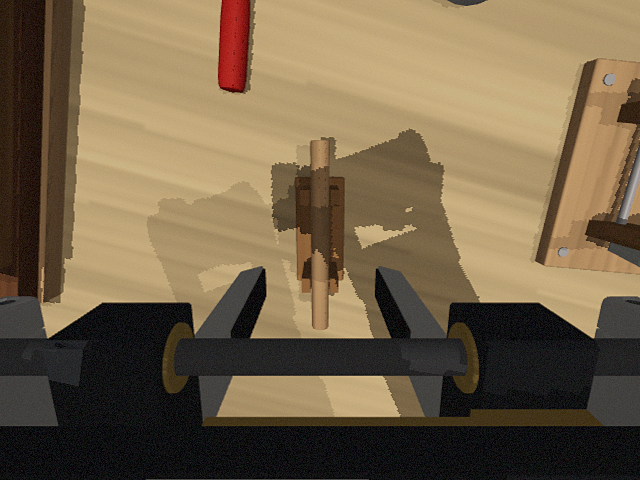

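The dowel lies along column 320, centred between the fingers, so I'll descend and grip.

Call:
{"op": "servo_tool", "data": {
  "motion": [
    {"wx": 0, "wy": 0, "wz": 0, "dx": -0.01, "dy": 0, "dz": 0.45, "fingers": -0.3},
    {"wx": 0, "wy": 0, "wz": 0, "dx": -0.01, "dy": 0, "dz": 0.8, "fingers": -0.3},
    {"wx": 0, "wy": 0, "wz": 0, "dx": -0.01, "dy": 0, "dz": 0.9, "fingers": -0.3}
  ]
}}

```text
clock: 6.95
eef_pos: [414.7, 339.7, 82.6]
eef_rot: [3.14, 0.004, 0.267]
wrist_force: [-0.1, 0.6, 0.5]
finger_gap: 61.0
finger_force: 0.0
```

Call:
{"op": "servo_tool", "data": {
  "motion": [
    {"wx": 0, "wy": 0, "wz": 0, "dx": 0, "dy": 0, "dz": 0.3, "fingers": -0.3},
    {"wx": 0, "wy": 0, "wz": 0, "dx": 0, "dy": 0, "dz": 0.44, "fingers": -0.3},
    {"wx": 0, "wy": 0, "wz": 0, "dx": 0, "dy": 0, "dz": 0.44, "fingers": -0.3},
    {"wx": 0, "wy": 0, "wz": 0, "dx": 0, "dy": 0, "dz": 0.44, "fingers": 0.9},
    {"wx": 0, "wy": 0, "wz": 0, "dx": 0, "dy": 0, "dz": 0.44, "fingers": 0.9},
    {"wx": 0, "wy": 0, "wz": 0, "dx": 0, "dy": 0, "dz": 0.44, "fingers": 0.9},
    {"wx": 0, "wy": 0, "wz": 0, "dx": 0, "dy": 0, "dz": 0.44, "fingers": 0.9},
    {"wx": 0, "wy": 0, "wz": 0, "dx": 0, "dy": 0, "dz": 0.44, "fingers": 0.9}
  ],
  "newtons": 35
}}

```text
clock: 7.75
eef_pos: [416.0, 340.9, 41.8]
eef_rot: [-3.141, -0.0, 0.267]
wrist_force: [-0.6, -0.4, -0.9]
finger_gap: 24.4
finger_force: 0.0
```

Call:
{"op": "servo_tool", "data": {
  "motion": [
    {"wx": 0, "wy": 0, "wz": 0, "dx": 0, "dy": 0, "dz": 0, "fingers": 0.9},
    {"wx": 0, "wy": 0, "wz": 0, "dx": 0, "dy": 0, "dz": 0, "fingers": 0.9},
    {"wx": 0, "wy": 0, "wz": 0, "dx": 0, "dy": 0, "dz": 0, "fingers": 0.9},
    {"wx": 0, "wy": 0, "wz": 0, "dx": 0, "dy": 0, "dz": 0, "fingers": 0.9},
    {"wx": 0, "wy": 0, "wz": 0, "dx": 0, "dy": 0, "dz": 0, "fingers": 0.9}
  ]
}}

```text
clock: 8.25
eef_pos: [415.9, 340.8, 41.6]
eef_rot: [-3.142, -0.0, 0.267]
wrist_force: [-0.1, -1.5, 2.0]
finger_gap: 15.2
finger_force: 35.0
```

Call:
{"op": "servo_tool", "data": {
  "motion": [
    {"wx": 0, "wy": 0, "wz": 0, "dx": 0, "dy": 0, "dz": -0.2, "fingers": 0.9},
    {"wx": 0, "wy": 0, "wz": 0, "dx": 0, "dy": 0, "dz": -0.6, "fingers": 0.9},
    {"wx": 0, "wy": 0, "wz": 0, "dx": 0, "dy": 0, "dz": -1, "fingers": 0.9},
    {"wx": 0, "wy": 0, "wz": 0, "dx": 0, "dy": 0, "dz": -1, "fingers": 0.9}
  ]
}}

```text
clock: 8.65
eef_pos: [417.6, 342.0, 146.5]
eef_rot: [-3.139, -0.008, 0.267]
wrist_force: [0.2, -0.1, 0.3]
finger_gap: 14.9
finger_force: 35.0
```

Call:
{"op": "servo_tool", "data": {
  "motion": [
    {"wx": 0, "wy": 0, "wz": 0, "dx": 0.05, "dy": 0.3, "dz": -0.3, "fingers": 0.9},
    {"wx": 0, "wy": 0, "wz": 0, "dx": 0.12, "dy": 0.7, "dz": -0.6, "fingers": 0.9},
    {"wx": 0, "wy": 0, "wz": 0, "dx": 0.18, "dy": 1.0, "dz": -0.8, "fingers": 0.9}
  ]
}}

```text
clock: 8.95
eef_pos: [460.2, 247.7, 222.6]
eef_rot: [3.142, -0.001, 0.267]
wrist_force: [0.6, -0.4, -0.2]
finger_gap: 15.4
finger_force: 35.0
```

Call:
{"op": "servo_tool", "data": {
  "motion": [
    {"wx": 0, "wy": 0, "wz": 0, "dx": 0.07, "dy": 0.4, "dz": 0, "fingers": 0.9},
    {"wx": 0, "wy": 0, "wz": 0, "dx": 0.14, "dy": 0.8, "dz": 0, "fingers": 0.9},
    {"wx": 0, "wy": 0, "wz": 0, "dx": 0.18, "dy": 1.0, "dz": 0, "fingers": 0.9}
  ]
}}

```text
clock: 9.25
eef_pos: [504.0, 154.8, 220.7]
eef_rot: [3.141, 0.001, 0.265]
wrist_force: [0.1, 0.6, -0.0]
finger_gap: 15.2
finger_force: 35.0
```

Call:
{"op": "servo_tool", "data": {
  "motion": [
    {"wx": 0, "wy": 0, "wz": 0.02, "dx": 0.07, "dy": 0.4, "dz": 0, "fingers": 0.9},
    {"wx": 0, "wy": 0, "wz": 0.046, "dx": 0.14, "dy": 0.8, "dz": 0, "fingers": 0.9},
    {"wx": 0, "wy": 0, "wz": 0.046, "dx": 0.18, "dy": 1.0, "dz": 0, "fingers": 0.9},
    {"wx": 0, "wy": 0, "wz": 0.046, "dx": 0.18, "dy": 1.0, "dz": 0, "fingers": 0.9},
    {"wx": 0, "wy": 0, "wz": 0.046, "dx": 0.18, "dy": 1.0, "dz": 0, "fingers": 0.9}
  ]
}}

```text
clock: 9.75
eef_pos: [546.8, 65.8, 220.6]
eef_rot: [-3.141, 0.001, 0.174]
wrist_force: [0.2, -0.3, -0.9]
finger_gap: 14.7
finger_force: 35.0
```

Run:
```python
from h import *
s=read_state();print(s['clock'],s['eef_pos'],s['eef_rot'],s['finger_gap'],s['wrist_force'])
zc=s['eef_pos'][2]+20
a=np.linspace(0,2*np.pi,9)[:8];dow=np.array([[x,8*np.cos(b),zc+8*np.sin(b)] for x in(-85,85) for b in a])
base=boxpts(200,110,0,18)
for n in ('wrist','scene'):
    p=camera(n);save(p,n+'5.png')
    for q,g,d in (('dowel',(547,66,.176),dow),('fixture',(548,66,.175),base)):
        for o in trace(q,p)[:1]:
            if o['conf']>.3:
                m=o['pixels'];ys,xs=np.nonzero(m);rc=cv2.minAreaRect(np.c_[xs,ys].astype(np.float32));print(n,q,o['conf'],len(xs),fit(p,m.astype(np.float32),d,g))
    for o in spot_in('jaw_nose',p)[:1]: print('nose',px2w(p,o['location'],101).round(1))
```

```text
9.75 [546.76094047  65.76664746 220.63231996] [-3.14125384e+00  1.18058737e-03  1.74299105e-01] 14.725098959453494 [ 0.20452839 -0.26391542 -0.8663214 ]
wrist dowel 0.72 8282 (array([5.47006e+02, 6.55650e+01, 1.74000e-01]), np.float64(0.22))
wrist fixture 0.8 9275 (array([5.48034e+02, 6.63090e+01, 1.73000e-01]), np.float64(0.451))
nose [611.9 100.8 101. ]
scene dowel 0.54 233 (array([5.49259e+02, 6.61840e+01, 1.73000e-01]), np.float64(0.393))
scene fixture 0.9 2853 (array([5.4393e+02, 6.6490e+01, 1.7600e-01]), np.float64(0.16))
nose [601.9  94.7 101. ]
```

View pics/wrist5.png

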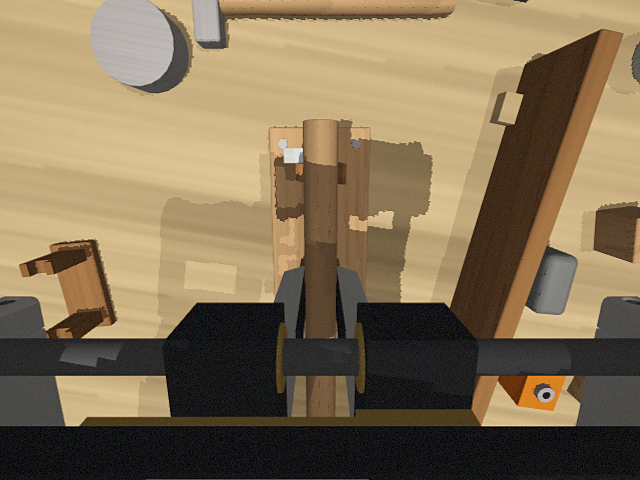

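The dowel sits over the fixture, its end at (321,130) centred between the base edges at columns 270 and 370. Now I'll descend and press.

Call:
{"op": "servo_tool", "data": {
  "motion": [
    {"wx": 0, "wy": 0, "wz": 0, "dx": 0.01, "dy": 0, "dz": 0.4, "fingers": 0.9},
    {"wx": 0, "wy": 0, "wz": 0, "dx": 0.01, "dy": 0, "dz": 0.75, "fingers": 0.9},
    {"wx": 0, "wy": 0, "wz": 0, "dx": 0.01, "dy": 0, "dz": 0.95, "fingers": 0.9},
    {"wx": 0, "wy": 0, "wz": 0, "dx": 0.01, "dy": 0, "dz": 1.0, "fingers": 0.9},
    {"wx": 0, "wy": 0, "wz": 0, "dx": 0.01, "dy": 0, "dz": 1.0, "fingers": 0.9}
  ]
}}

```text
clock: 10.65
eef_pos: [548.0, 65.9, 121.5]
eef_rot: [-3.142, 0.0, 0.175]
wrist_force: [-0.5, -0.7, 0.3]
finger_gap: 15.1
finger_force: 35.0
```

Call:
{"op": "servo_tool", "data": {
  "motion": [
    {"wx": 0, "wy": 0, "wz": 0, "dx": 0, "dy": 0, "dz": 0.05, "fingers": 0.9},
    {"wx": 0, "wy": 0, "wz": 0, "dx": 0, "dy": 0, "dz": 0.1, "fingers": 0.9},
    {"wx": 0, "wy": 0, "wz": 0, "dx": 0, "dy": 0, "dz": 0.15, "fingers": 0.9},
    {"wx": 0, "wy": 0, "wz": 0, "dx": 0, "dy": 0, "dz": 0.2, "fingers": 0.9},
    {"wx": 0, "wy": 0, "wz": 0, "dx": 0, "dy": 0, "dz": 0.25, "fingers": 0.9}
  ]
}}

```text
clock: 11.15
eef_pos: [548.1, 65.8, 96.1]
eef_rot: [3.142, -0.0, 0.175]
wrist_force: [-0.4, -1.1, 0.1]
finger_gap: 15.1
finger_force: 35.0
```

Call:
{"op": "servo_tool", "data": {
  "motion": [
    {"wx": 0, "wy": 0, "wz": 0, "dx": 0, "dy": 0, "dz": 0.04, "fingers": 0.9},
    {"wx": 0, "wy": 0, "wz": 0, "dx": 0, "dy": 0, "dz": 0.08, "fingers": 0.9},
    {"wx": 0, "wy": 0, "wz": 0, "dx": 0, "dy": 0, "dz": 0.12, "fingers": 0.9},
    {"wx": 0, "wy": 0, "wz": 0, "dx": 0, "dy": 0, "dz": 0.15, "fingers": 0.9}
  ]
}}

```text
clock: 11.55
eef_pos: [548.2, 65.6, 81.2]
eef_rot: [3.141, -0.0, 0.175]
wrist_force: [0.2, -2.2, 1.5]
finger_gap: 15.3
finger_force: 35.0
```

Call:
{"op": "servo_tool", "data": {
  "motion": [
    {"wx": 0, "wy": 0, "wz": 0, "dx": 0, "dy": 0, "dz": 0.03, "fingers": 0.9},
    {"wx": 0, "wy": 0, "wz": 0, "dx": 0, "dy": 0, "dz": 0.06, "fingers": 0.9},
    {"wx": 0, "wy": 0, "wz": 0, "dx": 0, "dy": 0, "dz": 0.09, "fingers": 0.9}
  ]
}}

```text
clock: 11.85
eef_pos: [547.8, 65.8, 71.9]
eef_rot: [-3.141, 0.001, 0.175]
wrist_force: [-0.4, 0.4, -1.1]
finger_gap: 14.9
finger_force: 35.0
```

Call:
{"op": "servo_tool", "data": {
  "motion": [
    {"wx": 0, "wy": 0, "wz": 0, "dx": 0, "dy": 0, "dz": 0.02, "fingers": 0.9},
    {"wx": 0, "wy": 0, "wz": 0, "dx": 0, "dy": 0, "dz": 0.04, "fingers": 0.9},
    {"wx": 0, "wy": 0, "wz": 0, "dx": 0, "dy": 0, "dz": 0.05, "fingers": 0.9},
    {"wx": 0, "wy": 0, "wz": 0, "dx": 0, "dy": 0, "dz": 0.05, "fingers": 0.9}
  ]
}}

```text
clock: 12.25
eef_pos: [548.0, 65.9, 67.6]
eef_rot: [-3.141, 0.0, 0.175]
wrist_force: [-1.0, 0.7, 0.7]
finger_gap: 14.8
finger_force: 35.0
```

Run:
```python
from h import *
for n in ('wrist','scene','top'):
    p=camera(n);save(p,n+'6.png');x,y=w2px(p,(548,66,95)).astype(int);print(n,x,y,read_state()['wrist_force'].round(1))
    if n=='scene': a=cv2.resize(cv2.imread('pics/scene6.png')[y-70:y+70,x-70:x+70],(400,400),interpolation=2)
    if n=='wrist': b=cv2.resize(cv2.imread('pics/wrist6.png')[:340,150:490],(400,400))
cv2.imwrite('pics/c6.png',np.hstack([a,b]))
```

```text
wrist 319 303 [-1.8  0.4  0.7]
scene 331 258 [-0.8  1.3  1.6]
top 286 231 [-0.6  0.2  1.8]
```

View pics/c6.png

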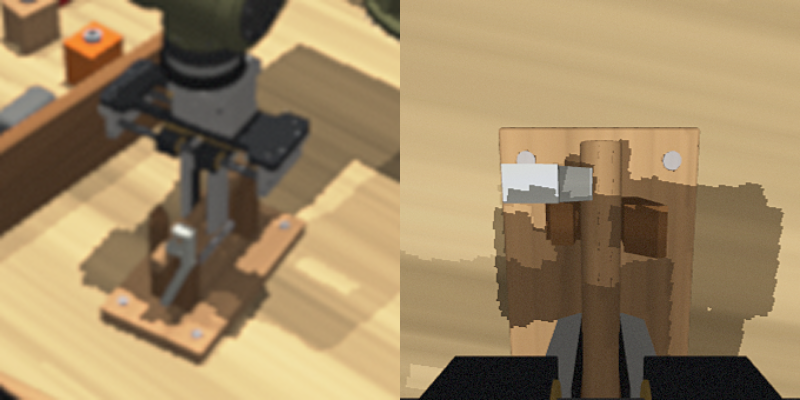

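Right half of the crop: the jaw nose (575,182) covers the dowel at (600,200), which sits between the prongs. I'll press one more millimetre, release and rise.

Call:
{"op": "servo_tool", "data": {
  "motion": [
    {"wx": 0, "wy": 0, "wz": 0, "dx": 0, "dy": 0, "dz": 0.01, "fingers": 0.9},
    {"wx": 0, "wy": 0, "wz": 0, "dx": 0, "dy": 0, "dz": 0.01, "fingers": 0.9},
    {"wx": 0, "wy": 0, "wz": 0, "dx": 0, "dy": 0, "dz": 0, "fingers": 0.2},
    {"wx": 0, "wy": 0, "wz": 0, "dx": 0, "dy": 0, "dz": 0, "fingers": 0.2},
    {"wx": 0, "wy": 0, "wz": 0, "dx": 0, "dy": 0, "dz": 0, "fingers": 0.2},
    {"wx": 0, "wy": 0, "wz": 0, "dx": 0, "dy": 0, "dz": 0, "fingers": 0.2},
    {"wx": 0, "wy": 0, "wz": 0, "dx": 0, "dy": 0, "dz": 0, "fingers": 0.2}
  ]
}}

```text
clock: 13.1
eef_pos: [548.0, 65.8, 67.3]
eef_rot: [-3.142, 0.0, 0.175]
wrist_force: [0.8, 0.0, -0.2]
finger_gap: 37.6
finger_force: 0.0
```

Call:
{"op": "servo_tool", "data": {
  "motion": [
    {"wx": 0, "wy": 0, "wz": 0, "dx": 0, "dy": 0, "dz": -0.2, "fingers": 0.2},
    {"wx": 0, "wy": 0, "wz": 0, "dx": 0, "dy": 0, "dz": -0.5, "fingers": 0.2},
    {"wx": 0, "wy": 0, "wz": 0, "dx": 0, "dy": 0, "dz": -1, "fingers": 0.2},
    {"wx": 0, "wy": 0, "wz": 0, "dx": 0, "dy": 0, "dz": -1, "fingers": 0}
  ]
}}

```text
clock: 13.5
eef_pos: [550.4, 65.9, 173.6]
eef_rot: [3.14, -0.009, 0.175]
wrist_force: [0.9, 0.1, 0.0]
finger_gap: 42.4
finger_force: 0.0
```

Call:
{"op": "servo_tool", "data": {
  "motion": [
    {"wx": 0, "wy": 0, "wz": 0, "dx": -0.3, "dy": 0, "dz": -0.4, "fingers": -0.2},
    {"wx": 0, "wy": 0, "wz": 0, "dx": -0.6, "dy": 0, "dz": -0.8, "fingers": -0.4},
    {"wx": 0, "wy": 0, "wz": 0, "dx": -0.7, "dy": 0, "dz": -1, "fingers": -0.5},
    {"wx": 0, "wy": 0, "wz": 0, "dx": -0.7, "dy": 0, "dz": -1, "fingers": -0.5},
    {"wx": 0, "wy": 0, "wz": 0, "dx": -0.7, "dy": 0, "dz": -1, "fingers": -0.5}
  ]
}}

```text
clock: 14.0
eef_pos: [479.2, 53.6, 266.7]
eef_rot: [-3.142, 0.0, 0.175]
wrist_force: [0.2, -0.5, -1.1]
finger_gap: 70.3
finger_force: 0.0
```

Run:
```python
from h import *
s=read_state();print(s['clock'],s['eef_pos'],s['eef_rot'],s['finger_gap'],s['wrist_force'])
a=np.linspace(0,2*np.pi,9)[:8];dow=np.array([[x,8*np.cos(b),88+8*np.sin(b)] for x in(-85,85) for b in a])
base=boxpts(200,110,0,18)
p=camera('wrist');save(p,'w7.png')
for q,g,d in (('dowel',(547,66,.176),dow),('fixture',(548,66,.175),base)):
    for o in trace(q,p)[:1]: print(q,o['conf'],fit(p,o['pixels'].astype(np.float32),d,g))
x,y=w2px(p,(548,66,90)).astype(int);print(x,y)
y0,x0=max(y-130,0),max(x-130,0)
cv2.imwrite('pics/c7.png',cv2.resize(cv2.imread('pics/w7.png')[y0:y+130,x0:x+130],None,fx=2.3,fy=2.3,interpolation=2))
```

```text
14.0 [479.2212518   53.64396467 266.7456254 ] [-3.14155245e+00  4.15839005e-05  1.74701817e-01] 70.25254960048544 [ 0.23751268 -0.52642621 -1.13718576]
dowel 0.72 (array([5.47e+02, 6.60e+01, 1.76e-01]), np.float64(1.0))
fixture 0.84 (array([5.48172e+02, 6.61670e+01, 1.75000e-01]), np.float64(0.183))
319 156
```

View pics/c7.png

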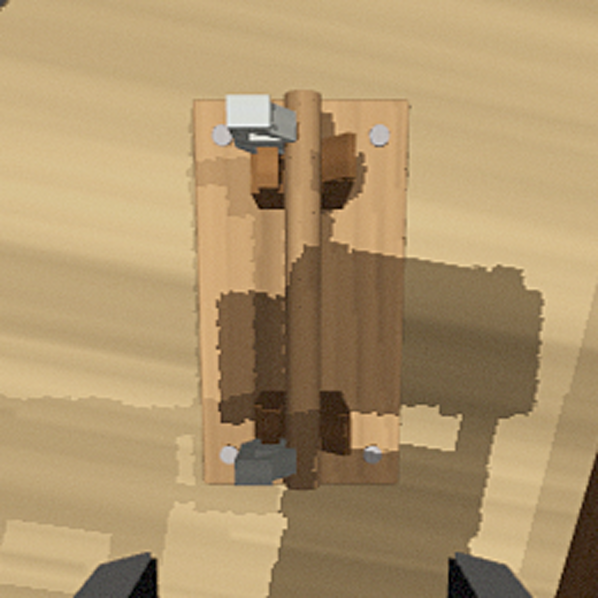

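The dowel is home at column 303 between the prongs, with both noses (270,120) and (270,460) over it. Next is the guide.

Call:
{"op": "servo_tool", "data": {
  "motion": [
    {"wx": 0, "wy": 0, "wz": 0, "dx": -0.2, "dy": 0.35, "dz": 0, "fingers": -0.7},
    {"wx": 0, "wy": 0, "wz": 0, "dx": -0.4, "dy": 0.7, "dz": 0, "fingers": -0.7},
    {"wx": 0, "wy": 0, "wz": 0, "dx": -0.53, "dy": 0.86, "dz": 0, "fingers": -0.7}
  ]
}}

```text
clock: 14.45
eef_pos: [441.2, -42.1, 266.2]
eef_rot: [-3.141, 0.002, 0.174]
wrist_force: [0.7, 0.6, -0.0]
finger_gap: 79.8
finger_force: 0.0
```

Call:
{"op": "servo_tool", "data": {
  "motion": [
    {"wx": 0, "wy": 0, "wz": 0, "dx": -0.2, "dy": 0.4, "dz": 0, "fingers": -0.7},
    {"wx": 0, "wy": 0, "wz": 0, "dx": -0.4, "dy": 0.8, "dz": 0, "fingers": -0.7},
    {"wx": 0, "wy": 0, "wz": 0, "dx": -0.53, "dy": 0.86, "dz": 0, "fingers": -0.7}
  ]
}}

```text
clock: 14.75
eef_pos: [403.9, -136.9, 266.2]
eef_rot: [-3.141, 0.002, 0.172]
wrist_force: [-0.2, 0.7, 0.2]
finger_gap: 79.8
finger_force: 0.0
```

Call:
{"op": "servo_tool", "data": {
  "motion": [
    {"wx": 0, "wy": 0, "wz": 0, "dx": -0.2, "dy": 0.4, "dz": 0, "fingers": -0.7},
    {"wx": 0, "wy": 0, "wz": 0, "dx": -0.4, "dy": 0.8, "dz": 0, "fingers": -0.7},
    {"wx": 0, "wy": 0, "wz": 0, "dx": -0.53, "dy": 0.86, "dz": 0, "fingers": -0.7}
  ]
}}

```text
clock: 15.05
eef_pos: [366.6, -230.4, 266.3]
eef_rot: [-3.14, 0.002, 0.173]
wrist_force: [1.8, 0.8, 0.4]
finger_gap: 79.6
finger_force: 0.0
```

Call:
{"op": "servo_tool", "data": {
  "motion": [
    {"wx": 0, "wy": 0, "wz": 0.07, "dx": -0.2, "dy": 0.4, "dz": 0.1, "fingers": -0.7},
    {"wx": 0, "wy": 0, "wz": 0.137, "dx": -0.4, "dy": 0.8, "dz": 0.2, "fingers": -0.7},
    {"wx": 0, "wy": 0, "wz": 0.137, "dx": -0.53, "dy": 0.86, "dz": 0.35, "fingers": -0.7},
    {"wx": 0, "wy": 0, "wz": 0.137, "dx": -0.53, "dy": 0.86, "dz": 0.35, "fingers": -0.7},
    {"wx": 0, "wy": 0, "wz": 0.137, "dx": -0.53, "dy": 0.86, "dz": 0.35, "fingers": -0.7}
  ]
}}

```text
clock: 15.55
eef_pos: [330.5, -321.4, 232.2]
eef_rot: [-3.141, 0.001, -0.099]
wrist_force: [-0.2, -0.5, 0.2]
finger_gap: 80.1
finger_force: 0.0
```

Run:
```python
from h import *
s=read_state();print(s['clock'],s['eef_pos'],s['eef_rot'],s['finger_gap'],s['wrist_force'])
a=np.linspace(0,2*np.pi,13)[:12]
G=lambda L,W:np.vstack([boxpts(L,W,0,56),[[10*np.cos(b),10*np.sin(b),64] for b in a]])
for n in ('wrist','top'):
  p=camera(n);save(p,n+'8.png')
  for o in trace('guide',p)[:4]:
    w=px2w(p,o['location'],45)
    print(n,round(o['conf'],2),o['location'],w.round(),p['image'][o['pixels']].mean(0).round())
    if np.hypot(w[0]-392,w[1]+330)<40:
        m=o['pixels'].astype(np.float32)
        for L,W in((50,44),(44,50)): print(L,W,fit(p,m,G(L,W),(w[0],w[1],-.1)))
im=cv2.imread('pics/wrist8.png');p=camera('wrist');x,y=w2px(p,(393,-331,40)).astype(int);print(x,y)
cv2.imwrite('pics/c8.png',cv2.resize(im[max(0,y-100):y+120,max(0,x-120):x+120],None,fx=2.4,fy=2.4,interpolation=2))
```

```text
15.55 [ 330.4983741  -321.44023741  232.18393985] [-3.14059547e+00  6.94131855e-04 -9.89364914e-02] 80.05161818045627 [-0.20584306 -0.47598012  0.19324614]
wrist 0.92 [323.4, 166.5] [ 390. -331.   45.] [114.  89.  64.]
50 44 (array([ 3.92000e+02, -3.30496e+02, -1.22000e-01]), np.float64(0.03))
44 50 (array([ 3.91860e+02, -3.30365e+02,  3.20000e-02]), np.float64(0.195))
wrist 0.89 [366.4, 239.7] [ 306. -371.   45.] [157.  55.  51.]
wrist 0.87 [437.9, 114.2] [ 430. -452.   45.] [160.  51.  47.]
wrist 0.73 [226.1, 166.5] [ 400. -228.   45.] [178. 124.  57.]
top 0.94 [446.7, 302.8] [ 386. -319.   45.] [91. 68. 47.]
50 44 (array([ 3.89831e+02, -3.29587e+02, -1.28000e-01]), np.float64(0.073))
44 50 (array([ 3.89694e+02, -3.30419e+02,  4.00000e-03]), np.float64(0.174))
top 0.84 [500.4, 289.0] [ 421. -449.   45.] [151.  52.  46.]
top 0.83 [407.1, 300.8] [ 390. -224.   45.] [192. 125.  71.]
323 164
```

View pics/c8.png

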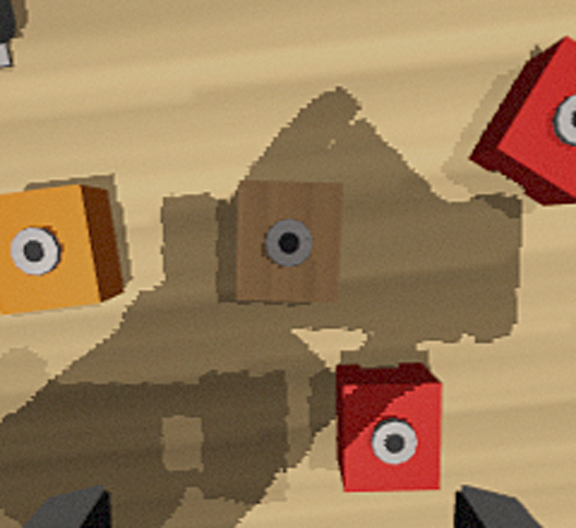

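The crop shows the wood guide with its bushing at (288,243), clear of the orange one (60,245) and the red ones (390,430) and (530,130). I'll descend on it.

Call:
{"op": "servo_tool", "data": {
  "motion": [
    {"wx": 0, "wy": 0, "wz": 0.011, "dx": 0.3, "dy": 0.02, "dz": 0.2, "fingers": -0.7},
    {"wx": 0, "wy": 0, "wz": 0.011, "dx": 0.62, "dy": 0.03, "dz": 0.4, "fingers": -0.7},
    {"wx": 0, "wy": 0, "wz": 0.011, "dx": 0.62, "dy": 0.03, "dz": 0.8, "fingers": -0.7},
    {"wx": 0, "wy": 0, "wz": 0.011, "dx": 0.62, "dy": 0.03, "dz": 1.0, "fingers": -0.7},
    {"wx": 0, "wy": 0, "wz": 0.011, "dx": 0.62, "dy": 0.03, "dz": 1.0, "fingers": -0.7},
    {"wx": 0, "wy": 0, "wz": 0.011, "dx": 0.62, "dy": 0.03, "dz": 1.0, "fingers": -0.7}
  ]
}}

```text
clock: 16.4
eef_pos: [392.0, -331.2, 133.5]
eef_rot: [3.141, -0.001, -0.121]
wrist_force: [-0.8, -0.0, -0.1]
finger_gap: 79.6
finger_force: 0.0
```

Run:
```python
from h import *
s=read_state();print(s['clock'],s['eef_pos'],s['eef_rot'],s['finger_gap'],s['wrist_force'])
a=np.linspace(0,2*np.pi,13)[:12]
G=np.vstack([boxpts(50,44,0,56),[[10*np.cos(b),10*np.sin(b),64] for b in a]])
p=camera('wrist');save(p,'w9.png')
for o in trace('guide',p)[:4]:
    w=px2w(p,o['location'],45);print(o['conf'],w.round(),o['pixels'].sum())
    if np.hypot(w[0]-392,w[1]+330)<40: print(fit(p,o['pixels'].astype(np.float32),G,(w[0],w[1],-.12)))
```

```text
16.4 [ 392.03754778 -331.17884774  133.49171812] [ 3.14107420e+00 -7.53262732e-04 -1.20722216e-01] 79.62635757087511 [-0.7514395  -0.01732739 -0.05438625]
0.95 [ 432. -452.   45.] 5510
0.9 [ 391. -332.   45.] 3834
(array([ 3.91775e+02, -3.30501e+02, -1.13000e-01]), np.float64(0.048))
0.85 [ 402. -228.   45.] 5007
0.68 [ 323. -370.   45.] 2294
```

Call:
{"op": "servo_tool", "data": {
  "motion": [
    {"wx": 0, "wy": 0, "wz": 0, "dx": 0, "dy": 0, "dz": 0.4, "fingers": -0.7},
    {"wx": 0, "wy": 0, "wz": 0, "dx": 0, "dy": 0, "dz": 0.8, "fingers": -0.7},
    {"wx": 0, "wy": 0, "wz": 0, "dx": 0, "dy": 0, "dz": 1.0, "fingers": -0.7},
    {"wx": 0, "wy": 0, "wz": 0, "dx": 0, "dy": 0, "dz": 1.0, "fingers": -0.7}
  ]
}}

```text
clock: 16.9
eef_pos: [391.0, -330.6, 31.3]
eef_rot: [-3.14, 0.002, -0.121]
wrist_force: [-0.7, -1.3, -0.3]
finger_gap: 80.2
finger_force: 0.0
```

Call:
{"op": "servo_tool", "data": {
  "motion": [
    {"wx": 0, "wy": 0, "wz": 0, "dx": 0, "dy": 0, "dz": 0.11, "fingers": -0.5},
    {"wx": 0, "wy": 0, "wz": 0, "dx": 0, "dy": 0, "dz": 0.11, "fingers": -0.3},
    {"wx": 0, "wy": 0, "wz": 0, "dx": 0, "dy": 0, "dz": 0.11, "fingers": 0.4},
    {"wx": 0, "wy": 0, "wz": 0, "dx": 0, "dy": 0, "dz": 0.11, "fingers": 0.4},
    {"wx": 0, "wy": 0, "wz": 0, "dx": 0, "dy": 0, "dz": 0.11, "fingers": 0.4},
    {"wx": 0, "wy": 0, "wz": 0, "dx": 0, "dy": 0, "dz": 0.11, "fingers": 0.4},
    {"wx": 0, "wy": 0, "wz": 0, "dx": 0, "dy": 0, "dz": 0.11, "fingers": 0.4},
    {"wx": 0, "wy": 0, "wz": 0, "dx": 0, "dy": 0, "dz": 0.11, "fingers": 0.4},
    {"wx": 0, "wy": 0, "wz": 0, "dx": 0, "dy": 0, "dz": 0.11, "fingers": 0.4}
  ],
  "newtons": 25
}}

```text
clock: 17.8
eef_pos: [391.8, -331.3, 22.1]
eef_rot: [3.141, -0.001, -0.121]
wrist_force: [-1.3, 1.7, 5.9]
finger_gap: 43.8
finger_force: 25.0
```

Call:
{"op": "servo_tool", "data": {
  "motion": [
    {"wx": 0, "wy": 0, "wz": 0, "dx": 0, "dy": 0, "dz": -0.1, "fingers": 0.4},
    {"wx": 0, "wy": 0, "wz": 0, "dx": 0, "dy": 0, "dz": -0.4, "fingers": 0.4},
    {"wx": 0, "wy": 0, "wz": 0, "dx": 0, "dy": 0, "dz": -0.75, "fingers": 0.4},
    {"wx": 0, "wy": 0, "wz": 0, "dx": 0, "dy": 0, "dz": -1.0, "fingers": 0.4}
  ]
}}

```text
clock: 18.2
eef_pos: [391.7, -331.3, 124.0]
eef_rot: [3.141, -0.001, -0.121]
wrist_force: [0.2, 0.5, -1.3]
finger_gap: 44.0
finger_force: 25.0
```

Call:
{"op": "servo_tool", "data": {
  "motion": [
    {"wx": 0, "wy": 0, "wz": 0, "dx": 0, "dy": 0, "dz": -0.35, "fingers": 0.4},
    {"wx": 0, "wy": 0, "wz": 0, "dx": 0, "dy": 0, "dz": -0.7, "fingers": 0.4},
    {"wx": 0, "wy": 0, "wz": 0, "dx": 0, "dy": 0, "dz": -0.9, "fingers": 0.4},
    {"wx": 0, "wy": 0, "wz": 0, "dx": 0, "dy": 0, "dz": -0.9, "fingers": 0.4}
  ]
}}

```text
clock: 18.6
eef_pos: [392.2, -331.7, 214.5]
eef_rot: [3.139, -0.004, -0.121]
wrist_force: [-0.0, -0.1, -1.6]
finger_gap: 43.9
finger_force: 25.0
```

Call:
{"op": "servo_tool", "data": {
  "motion": [
    {"wx": 0, "wy": 0, "wz": 0, "dx": 0.05, "dy": -0.2, "dz": 0, "fingers": 0.4},
    {"wx": 0, "wy": 0, "wz": 0, "dx": 0.12, "dy": -0.5, "dz": 0, "fingers": 0.4},
    {"wx": 0, "wy": 0, "wz": 0, "dx": 0.21, "dy": -0.83, "dz": 0, "fingers": 0.4}
  ]
}}

```text
clock: 18.9
eef_pos: [421.9, -250.3, 210.0]
eef_rot: [-3.141, 0.002, -0.123]
wrist_force: [0.5, -0.7, -0.5]
finger_gap: 43.8
finger_force: 25.0
```

Call:
{"op": "servo_tool", "data": {
  "motion": [
    {"wx": 0, "wy": 0, "wz": 0, "dx": 0.07, "dy": -0.28, "dz": 0, "fingers": 0.4},
    {"wx": 0, "wy": 0, "wz": 0, "dx": 0.14, "dy": -0.55, "dz": 0, "fingers": 0.4},
    {"wx": 0, "wy": 0, "wz": 0, "dx": 0.21, "dy": -0.83, "dz": 0, "fingers": 0.4}
  ]
}}

```text
clock: 19.2
eef_pos: [453.1, -170.1, 210.1]
eef_rot: [-3.141, 0.002, -0.121]
wrist_force: [0.1, 0.3, -1.0]
finger_gap: 44.0
finger_force: 25.0
```

Call:
{"op": "servo_tool", "data": {
  "motion": [
    {"wx": 0, "wy": 0, "wz": 0, "dx": 0.07, "dy": -0.28, "dz": 0, "fingers": 0.4},
    {"wx": 0, "wy": 0, "wz": 0, "dx": 0.14, "dy": -0.55, "dz": 0, "fingers": 0.4},
    {"wx": 0, "wy": 0, "wz": 0, "dx": 0.21, "dy": -0.83, "dz": 0, "fingers": 0.4}
  ]
}}

```text
clock: 19.5
eef_pos: [483.9, -90.3, 210.1]
eef_rot: [-3.141, 0.002, -0.121]
wrist_force: [-0.7, -0.2, -2.0]
finger_gap: 43.8
finger_force: 25.0
```

Call:
{"op": "servo_tool", "data": {
  "motion": [
    {"wx": 0, "wy": 0, "wz": 0, "dx": 0.07, "dy": -0.28, "dz": 0, "fingers": 0.4},
    {"wx": 0, "wy": 0, "wz": 0, "dx": 0.14, "dy": -0.55, "dz": 0, "fingers": 0.4},
    {"wx": 0, "wy": 0, "wz": 0, "dx": 0.21, "dy": -0.83, "dz": 0, "fingers": 0.4}
  ]
}}

```text
clock: 19.8
eef_pos: [514.8, -10.5, 210.0]
eef_rot: [3.141, 0.002, -0.121]
wrist_force: [0.9, -0.0, -1.7]
finger_gap: 43.8
finger_force: 25.0
```

Call:
{"op": "servo_tool", "data": {
  "motion": [
    {"wx": 0, "wy": 0, "wz": -0.05, "dx": 0.07, "dy": -0.28, "dz": 0, "fingers": 0.4},
    {"wx": 0, "wy": 0, "wz": -0.1, "dx": 0.14, "dy": -0.55, "dz": 0, "fingers": 0.4},
    {"wx": 0, "wy": 0, "wz": -0.148, "dx": 0.22, "dy": -0.82, "dz": 0, "fingers": 0.4},
    {"wx": 0, "wy": 0, "wz": -0.148, "dx": 0.22, "dy": -0.82, "dz": 0, "fingers": 0.4},
    {"wx": 0, "wy": 0, "wz": -0.148, "dx": 0.22, "dy": -0.82, "dz": 0, "fingers": 0.4},
    {"wx": 0, "wy": 0, "wz": -0.148, "dx": 0.22, "dy": -0.82, "dz": 0, "fingers": 0.4}
  ]
}}

```text
clock: 20.4
eef_pos: [546.4, 66.3, 210.8]
eef_rot: [3.142, 0.001, 0.173]
wrist_force: [-0.1, -0.6, -2.4]
finger_gap: 43.8
finger_force: 25.0
```

Run:
```python
from h import *
s=read_state();print(s['clock'],s['eef_pos'],s['eef_rot'],s['finger_gap'],s['finger_force'])
z=s['eef_pos'][2]-22
a=np.linspace(0,2*np.pi,13)[:12]
G=np.vstack([boxpts(50,44,0,56),[[10*np.cos(b),10*np.sin(b),64] for b in a]])+[0,0,z]
for n in ('wrist','scene'):
  p=camera(n);save(p,n+'10.png')
  for o in trace('guide',p)[:3]:
    w=px2w(p,o['location'],z+45);print(n,o['conf'],w.round(),o['pixels'].sum())
    if np.hypot(w[0]-548,w[1]-66)<40: print(fit(p,o['pixels'].astype(np.float32),G,(548,66,.175)))
  for o in trace('fixture',p)[:1]: print(fit(p,o['pixels'].astype(np.float32),boxpts(200,110,0,18),(548,66,.175)))
```

```text
20.4 [546.36836096  66.34450714 210.75283637] [3.14157273e+00 1.23829154e-03 1.73176921e-01] 43.75081558448718 24.994399845600128
wrist 0.81 [516. -68. 234.] 814
wrist 0.57 [552.  66. 234.] 9638
(array([5.49324e+02, 6.65750e+01, 1.73000e-01]), np.float64(0.179))
(array([5.48859e+02, 6.65230e+01, 1.70000e-01]), np.float64(0.468))
scene 0.82 [ 506. -149.  234.] 394
scene 0.82 [ 595. -222.  234.] 365
scene 0.78 [571.  84. 234.] 521
(array([5.44403e+02, 6.55360e+01, 2.27000e-01]), np.float64(0.261))
(array([5.45149e+02, 6.51270e+01, 1.83000e-01]), np.float64(0.219))
```

Call:
{"op": "servo_tool", "data": {
  "motion": [
    {"wx": 0, "wy": 0, "wz": 0, "dx": 0.02, "dy": 0, "dz": 0.2, "fingers": 0.4},
    {"wx": 0, "wy": 0, "wz": 0, "dx": 0.02, "dy": 0, "dz": 0.4, "fingers": 0.4},
    {"wx": 0, "wy": 0, "wz": 0, "dx": 0.02, "dy": 0, "dz": 0.6, "fingers": 0.4},
    {"wx": 0, "wy": 0, "wz": 0, "dx": 0.02, "dy": 0, "dz": 0.75, "fingers": 0.4},
    {"wx": 0, "wy": 0, "wz": 0, "dx": 0.02, "dy": 0, "dz": 0.82, "fingers": 0.4},
    {"wx": 0, "wy": 0, "wz": 0, "dx": 0.02, "dy": 0, "dz": 0.82, "fingers": 0.4},
    {"wx": 0, "wy": 0, "wz": 0, "dx": 0.02, "dy": 0, "dz": 0.82, "fingers": 0.4},
    {"wx": 0, "wy": 0, "wz": 0, "dx": 0.02, "dy": 0, "dz": 0.82, "fingers": 0.4}
  ]
}}

```text
clock: 21.5
eef_pos: [549.2, 67.3, 130.4]
eef_rot: [3.141, -0.001, 0.175]
wrist_force: [-0.6, 0.6, -1.6]
finger_gap: 43.9
finger_force: 25.0
```

Run:
```python
from h import *
s=read_state();print(s['clock'],s['eef_pos'],s['eef_rot'],s['finger_gap'],s['finger_force'],s['wrist_force'])
for n in('scene','wrist'):
    p=camera(n);save(p,n+'11.png')
    if n=='scene':
        x,y=w2px(p,(548,66,110)).astype(int);a=cv2.resize(cv2.imread('pics/scene11.png')[y-60:y+60,x-60:x+60],(400,400),interpolation=2)
b=cv2.resize(cv2.imread('pics/wrist11.png')[:340,150:490],(400,400))
cv2.imwrite('pics/c11.png',np.hstack([a,b]))
```

```text
21.5 [549.20491771  67.34522972 130.38604089] [ 3.14139093e+00 -1.42170430e-03  1.74725653e-01] 43.899311862421754 24.994465112686157 [-0.57140317  0.5644997  -1.56359845]
```

View pics/c11.png

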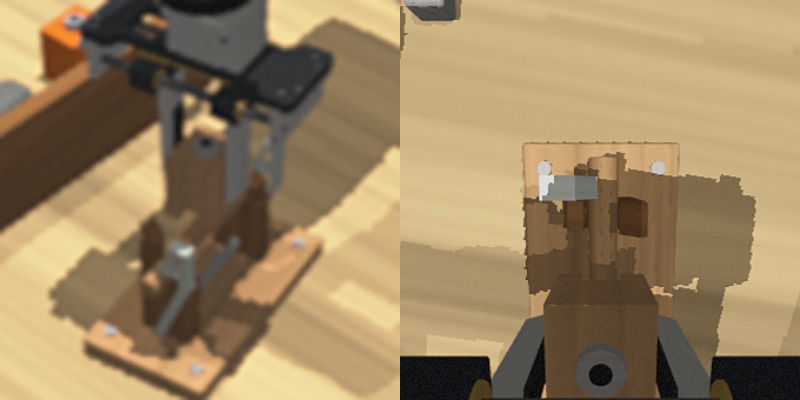

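The guide hangs upright over the dowel: its bushing is at (600,373) and the dowel at (603,220), in line, with the jaw nose shut over the dowel. Its underside is about 12 mm above the dowel, so I'm handing the job in.

```bash
python3 -c "
from cell import *
print(sign_off())"
```

```text
the job is handed in; nothing more can be done
None
```

I handed in the job: the dowel is home in both forks with the jaw shut over it, and the guide is held level, in line, about 12 mm above it; the sign-off returned no verdict.

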